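# Test and re-arm the line's remote stop

### The arm

A 6-joint arm with a two-finger parallel gripper is mounted at the origin on the work surface. World frame = base frame: x ahead of the robot, y to its left, z up, the work surface at z = 0. Lengths are in mm, angles in rad, forces in N, time in s.
With the tool pointing down it reaches from about 350 to 875 mm from the base axis. Payload 4.2 kg.
Tool frame: the origin (TCP) lies between the finger pads; the fingertips stand 14 mm ahead of it and the grasp point (between the pads) lies 5 mm behind it; z points along the fingers, y is the line along which they close (so a half turn about z gives the same grasp; the last joint's range is limited). The gripper opens to 85 mm and grips with 20 to 120 N. Pads are 22 mm wide; open, the fingers measure 114 mm over their backs; the gripper's body (76 mm by 85 mm) begins 54 mm behind the grasp point. The pads swing forward as they close: fully open they stand 13 mm farther back than shut.
Start: joints at [0.259, 0.385, 0.008, 0, -1.194, -0.259], TCP at [624.979, 0.025, 215.812] pointing down, gripper open.
Joint ranges: [-3.14, 3.14], [-1.21, 2.06], [-1.07, 1.41], [-3.16, 2.05], [-2.99, -0.16], [-3.1, 3.1]. Speed limits (rad/s): [2.79, 2.79, 3.14, 3.14, 3.14, 3.14].

### API

Orientations are given as a unit quaternion [x, y, z, w].
In Python, from bench import * gives the robot as it stands.
- The arm moves only by the tool carry_out, never from a script. Its argument "motion" is a list of rows, each a list of 7 numbers: the turn, a rotation vector about the tool's x, y, z in rad, then the shift along the tool's x, y, z in mm, then the opening, from -1 (shut) to 1 (fully open), so that 0 is half open. A call has 1 to 5 rows; each row is the pose to reach, as a shift and turn from the pose commanded when the call began, along the tool's axes at that moment; what a row does not reach only later rows make up. A row lasts 1/8 s, in which the tool goes at most 62.5 mm and 10.7 degrees, less where a joint would pass 70% of its speed; a pose out of reach is approached as far as the arm can. A call with a gripper value outside its range is refused whole. The fingers move at their own pace and stop on an object; the grip force is fixed at half the most. Time passes only in rows, so rows that repeat a pose let the fingers close. It gives the time, the measured TCP pose, the force, the opening and the grip force at its end, in the units of the state.
- read_state(): the state, without advancing time (a new reading comes with each control period).
- get_image(name): name is "scene" or "side" or "wrist"; returns a dict with "color" (384x512x3 uint8, blue, green, red), "mtx" (3x3 intrinsics, pixels), "position" and "orientation" of the camera in the world. Camera axes: x right, y down, z forward; pixel columns grow to the right and rows downward; lengths in mm; the calibration is good to about 2 mm. The wrist camera is an equidistant fisheye: a pixel r from the principal point sees the ray r / f radians off the axis. A picture is of the moment at which its call begins. There is no depth.
- job_done(): hands the job in; it is judged then, once.
The state is a dict: "clock": time; "joints": joint angles; "joint_vel": joint speeds; "joint_efforts": joint torques, N m; "position": TCP position; "ee_rot": TCP orientation; "contact_force": force on the tool from outside, world axes, zero at the start; "wrist_torque": the same for the moment, N m; "gripper_width": finger opening in mm; "grasp_force": force on a finger pad.
Only numpy, scipy, OpenCV 4.12 (cv2) and the standard library are available. Lean on these libraries where they do the work, as an engineer would, in place of code of your own. Each camera call takes 0.05 s, during which the arm holds its last target. There are 200 camera calls.

### The job

Do the start-of-shift check of the line's emergency stop on the grey desk station: press the red mushroom head in until it latches and stays in by itself, then push it round clockwise until it springs out again, and only then press the blue reset button fully in and let it come back. Do it all with the fingertips: do not grip or force the two controls, and leave the things standing round the station where they are.

Things in the scene. Friction and masses are not known exactly. Their poses are not given: they have to be found in the camera images.
- station: Light grey control box fixed to the desk, lid up, 114 x 254 mm, lid face 75 mm above the desk. Origin on the desk under its centre, y along its long side. On the lid, at x = 0: red stop at y = +70 mm (on a flat yellow disc, black fixed collar 37 mm across and 7 mm high round its stem), blue reset at y = -35 mm, white lamp at y = -88 mm (30 mm across, 18 mm high).
- stop_head: Red three-lobed mushroom head on a vertical axis. Origin on the axis at its underside: 14 mm above the lid when out, 8 mm when in. Hub 44 mm across, domed, 20 mm high; lobes 18 mm wide, 12 mm high from the underside, round ends 33 mm from the axis; one along its +x, others at +-120 degrees. Unturned, its x is the station's x; it turns with the head.
- stop_top (a point): Middle of the red head's domed top, 34 mm above the lid when out (109 mm above the desk), 28 mm when latched in.
- stop_push (a joint): How far the red head is in: 0 = out, 0.006 m = fully in. It resists with up to 15 N in the first 2 mm, then less and less, snaps over at about 4 mm and then stays in by itself. Only turning the head should bring it out.
- stop_twist (a joint): Turn of the red head, clockwise seen from above, rad: 0 = unturned, 0.75 = end of its turn. A light spring (0.03 to 0.08 N m) turns it back to 0 when let go. With the head in, a cam lifts it 7.8 mm per rad as it turns: past about 0.4 rad it springs out, by 0.7 it is out even if the finger's rub holds it. Turned, it cannot be pressed in.
- reset_cap: Blue reset button, 25 mm across; origin in the middle of its flat top, 15 mm above the lid (90 mm above the desk), 7 mm proud of its steel bezel (33 mm across).
- reset_push (a joint): How far the blue reset button is in: 0 = out, 0.005 m = fully in. A spring returns it; it takes 2 N at first and 6 N fully in.
- mug: Bystander: blue mug, 80 mm across, 92 mm high, handle at its +y. Origin under its centre. Loose.
- flask: Bystander: steel flask with a black cap, 66 mm across, 165 mm high. Origin under its centre. Loose.
- pen_cup: Bystander: lime green cup with pens, 76 mm across, 140 mm high in all. Origin under its centre. Loose.
- stapler: Bystander: blue stapler, 34 x 125 x 54 mm, long along its y. Origin under its centre. Loose.
- mouse: Bystander: black computer mouse, 100 x 60 x 30 mm. Origin under its centre. Loose.
- tape_dispenser: Bystander: black tape dispenser, 62 x 135 mm, 88 mm high. Origin under its centre. Loose.
- clip_box: Bystander: blue box of paper clips, 57 x 82 x 38 mm. Origin under its centre. Loose.

How it is judged:
By the outcome, as a careful person would: the job done as asked, in the order asked, and still so for the second after the job is handed in, with the robot touching nothing.
It also fails if it takes over 51 s, if anything falls off the work surface, if the arm or the gripper's body presses on something with over 40 N, if the wrist force passes 120 N, or if a joint passes its speed limit or range.

## Working session

There is one attempt and no reset: what is moved stays moved. The work goes in short steps, Python scripts to look and compute and a tool call to move; the robot and the scene stay as the last step left them, time stands still between calls to the robot, and variables do not carry over. Pictures are saved under pics/ and viewed, at most 10 in all, crops included, and the job is handed in when it is done.

Besides the shell and the picture viewer there is one more tool, called as name(argument=value, ...), one argument or row to a line, values as JSON. carry_out: Moves the arm, as the interface text tells. Its arguments: {"type":"object","properties":{"motion":{"type":"array"}},"required":["motion"]}

```bash
mkdir -p pics; ls
python3 - <<'E'
from bench import *
import cv2,json
import numpy as np
for n in("scene","side","wrist"):
    d=get_image(n);cv2.imwrite(f"pics/{n}0.png",d["color"])
    print(n,np.round(d["mtx"],1).tolist(),d["position"],d["orientation"])
print(read_state())
E
```

```text
pics
scene [[403.9, 0.0, 259.9], [0.0, 403.9, 187.5], [0.0, 0.0, 1.0]] [1057.79548624 -281.83059453  784.83200686] [ 0.81955609  0.46975036 -0.15551869 -0.28892276]
side [[443.1, 0.0, 262.9], [0.0, 443.1, 189.0], [0.0, 0.0, 1.0]] [ 84.97405561 582.4176269  735.03067415] [-0.31931614  0.85195701 -0.38954335  0.14304695]
wrist [[297.3, 0.0, 257.4], [0.0, 297.3, 191.5], [0.0, 0.0, 1.0]] [625.48583125 -70.07080041 371.93531714] [ 8.16666475e-04  9.89961165e-01  1.41334207e-01 -9.30939835e-04]
{'clock': 0.15, 'joints': array([ 2.58623382e-01,  3.85404570e-01,  6.94430722e-03, -3.39028591e-04,
       -1.19396924e+00, -2.58620155e-01]), 'joint_vel': array([-0.00256812, -0.00169516,  0.00394186,  0.00334518,  0.00048318,
        0.0006597 ]), 'joint_efforts': array([-6.03353892e-04, -3.92678475e+01,  1.88581592e+01,  4.18858320e+00,
       -3.39302780e-03,  5.70479813e-06]), 'position': array([6.24548302e+02, 2.78724507e-02, 2.14961714e+02]), 'ee_rot': array([-7.07063479e-01,  7.07149592e-01,  5.46748122e-04, -6.26668203e-04]), 'contact_force': array([ 0.07536423,  0.26042118, -0.55723042]), 'wrist_torque': array([ 0.00562408,  0.02169604, -0.0199388 ]), 'grasp_force': 0.0, 'gripper_width': 85.12885743873564}
```

View pics/scene0.png

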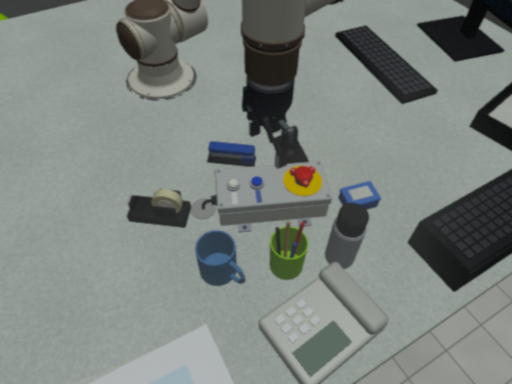

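View pics/side0.png

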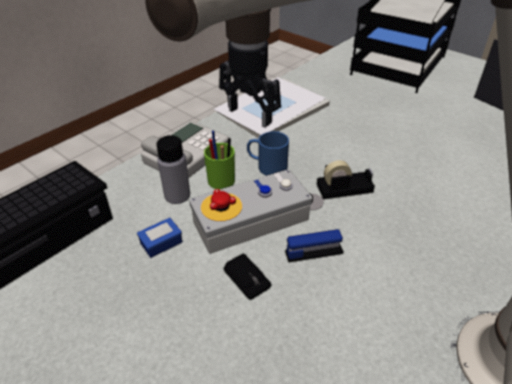

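View pics/wrist0.png

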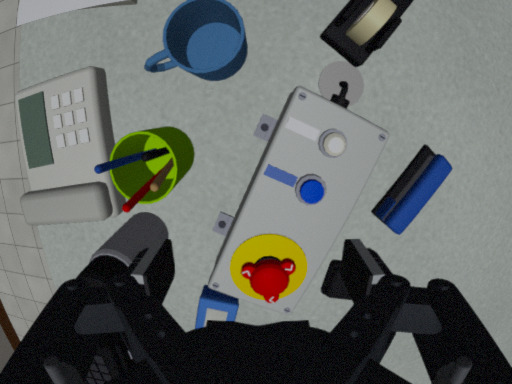

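The scene view has the station in the middle: red stop at (303,176) and blue reset at (257,183). In the side view they are at (221,200) and (263,188). In the wrist view the yellow disc is at (269,267), blue at (312,190) and the lamp at (333,143). The pen cup, flask, mug, stapler, mouse and clip box stand around it.

```bash
cat > h.py <<'E'
import numpy as np,cv2
from scipy.spatial.transform import Rotation as R
def ray(d,px,fish):
    K=d["mtx"];u=(px[0]-K[0,2])/K[0,0];v=(px[1]-K[1,2])/K[1,1]
    if fish:
        r=np.hypot(u,v);a=np.array([np.sin(r)*u/r,np.sin(r)*v/r,np.cos(r)])
    else:a=np.array([u,v,1.])
    return R.from_quat(d["orientation"]).apply(a)
def at(d,px,z,fish):
    a=ray(d,px,fish);p=np.array(d["position"]);return p+a*(z-p[2])/a[2]
def proj(d,P,fish):
    c=R.from_quat(d["orientation"]).inv().apply(np.atleast_2d(P)-d["position"]);K=d["mtx"]
    if fish:
        r=np.hypot(c[:,0],c[:,1]);t=np.arctan2(r,c[:,2]);q=c[:,:2]/r[:,None]*t[:,None]
    else:q=c[:,:2]/c[:,2:]
    return q*[K[0,0],K[1,1]]+[K[0,2],K[1,2]]
E
python3 - <<'E'
from bench import *
from h import *
for n,roi in(("wrist",(225,120,370,310)),("scene",(215,165,330,200)),("side",(195,170,300,225))):
    d=get_image(n);f=n=="wrist";h=cv2.cvtColor(d["color"],cv2.COLOR_BGR2HSV)
    m0=np.zeros(h.shape[:2],bool);x0,y0,x1,y1=roi;m0[y0:y1,x0:x1]=1
    H,S,V=cv2.split(h)
    for c,m,z in(("yellow+red",((H<34)|(H>172))&(S>150)&(V>90),75),("red",((H<8)|(H>172))&(S>150)&(V>80),100),("blue",(H>110)&(H<130)&(S>190),90),("lamp",(S<25)&(V>205),93)):
        k,l,s,ce=cv2.connectedComponentsWithStats((m&m0).astype(np.uint8))
        for i in sorted(range(1,k),key=lambda i:-s[i,4])[:2]:
            if s[i,4]<15: continue
            x,y,w,hh=s[i,:4]
            print(n,c,s[i].tolist(),ce[i].round(1),at(d,ce[i],z,f)[:2].round(1),"bbox",at(d,(x+w/2-.5,y+hh/2-.5),z,f)[:2].round(1))
    if f:cv2.imwrite("pics/w1.png",cv2.resize(d["color"][120:320,190:410],None,fx=3,fy=3,interpolation=cv2.INTER_CUBIC)[:600])
E
```

```text
wrist yellow+red [230, 234, 77, 69, 3665] [268.3 266.8] [612.7 106.9] bbox [613.  108.5]
wrist red [242, 261, 53, 42, 1234] [268.9 278.3] [612.9 106.6] bbox [613.8 110.8]
wrist blue [301, 180, 16, 20, 83] [307.5 189.6] [575.2  10.3] bbox [574.2  10.2]
wrist blue [311, 193, 12, 10, 27] [317.8 198. ] [564.2  19.2] bbox [565.6  18.6]
scene yellow+red [284, 166, 38, 30, 838] [302.5 180.5] [612.5 108.9] bbox [612.5 108.9]
scene red [291, 167, 24, 19, 261] [303.3 174.1] [613.8 107.1] bbox [617.5 102.4]
scene blue [254, 179, 6, 3, 16] [256.4 180.1] [569.7  12.1] bbox [569.5  12.5]
side yellow+red [202, 188, 39, 33, 811] [220.8 205.9] [613.1 108.8] bbox [617.  104.3]
side red [211, 190, 24, 19, 289] [220.8 199.1] [608.1 111.8] bbox [605.5 109.2]
side blue [260, 186, 10, 7, 50] [264.4 188.9] [567.5  16.6] bbox [567.   16.8]
side lamp [276, 174, 13, 11, 53] [282.5 179.9] [554.8 -31.3] bbox [557.6 -33. ]
```

View pics/w1.png

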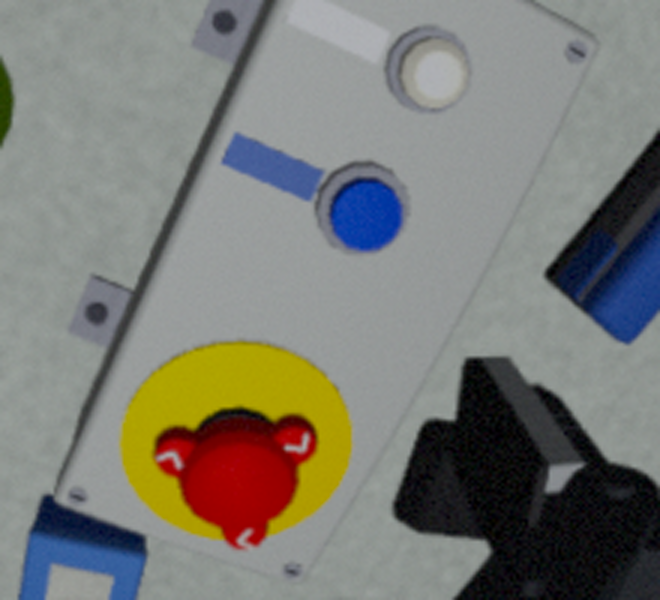

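The crop shows blue cap centre (366,214), lamp (432,72), disc centre (237,440), lobes near (172,450), (296,440) and (243,535), and lid screws (78,494), (292,569) and (576,51).

Run:
```python
from bench import *
from h import *
d=get_image("wrist")
for n,p,z in(("disc",(237,441),75),("blue",(366,214),90),("lamp",(434,73),93),("l1",(174,452),99),("l2",(297,440),99),("l3",(243,535),99),("s1",(78,494),75),("s2",(292,569),75),("s3",(576,51),75)):
    print(n,at(d,(p[0]/3+190-.33,p[1]/3+120-.33),z,True)[:2].round(1))
# others, approx positions: from scene/side
s=get_image("scene");
for n,p,z in(("pen",(287,240),100),("flask",(352,215),165),("mug",(217,243),92),("clip",(359,196),38),("stap",(233,150),54)):
    print(n,at(s,p,z,False)[:2].round(0))
s=get_image("side")
for n,p,z in(("pen",(219,155),100),("flask",(171,148),165),("mug",(272,142),92),("clip",(160,234),38),("stap",(314,241),54),("mouse",(247,275),20)):
    print(n,at(s,p,z,False)[:2].round(0))
```

```text
disc [612.6 107. ]
blue [571.2  11.9]
lamp [551.3 -36.2]
l1 [636.   97.2]
l2 [592.4  92.6]
l3 [610.8 134.6]
s1 [675.7 132.5]
s2 [588.4 171.3]
s3 [493.6 -43.7]
pen [738. -17.]
flask [784.  92.]
mug [ 670. -137.]
clip [694. 217.]
stap [432.  26.]
pen [723.   3.]
flask [755. 114.]
mug [ 670. -131.]
clip [678. 231.]
stap [410.  42.]
mouse [473. 178.]
```

carry_out(
  motion=[
    [0,0,0,-50,6,25,-1],
    [0,0,0,-107,12,50,-1],
    [0,0,0,-107,12,60,-1],
    [0,0,0,-107,12,60,-1],
    [0,0,0,-107,12,60,-1],
  ],
)

```text
clock: 1.08
position: [613.6, 106.2, 156.7]
ee_rot: [-0.707, 0.707, -0.0, 0.001]
contact_force: [-0.2, -0.1, -0.5]
gripper_width: -0.0
grasp_force: 0.0
```

Run:
```python
from bench import *
from h import *
s=read_state();P=s["position"];print(s["clock"],P,s["gripper_width"],s["contact_force"])
out=[]
for n in("side","scene"):
    d=get_image(n);c=proj(d,P+[0,0,-14],False)[0];print(n,c,proj(d,P+[10,0,-14],False)[0]-c)
    x,y=int(c[0]),int(c[1]);x0,y0=max(x-40,0),max(y-60,0)
    out.append(cv2.resize(d["color"][y0:y0+100,x0:x0+80],None,fx=5,fy=5,interpolation=cv2.INTER_CUBIC));print(x0,y0)
cv2.imwrite("pics/f.png",np.hstack(out))
```

```text
1.075 [613.64628802 106.20143987 156.71836716] -0.023039518993189373 [-0.16740722 -0.06619171 -0.51547884]
side [219.6333913  181.32545815] [-3.38260694 -2.02885786]
179 121
scene [304.92723893 161.31601385] [2.67410153 3.03579113]
264 101
```

View pics/f.png

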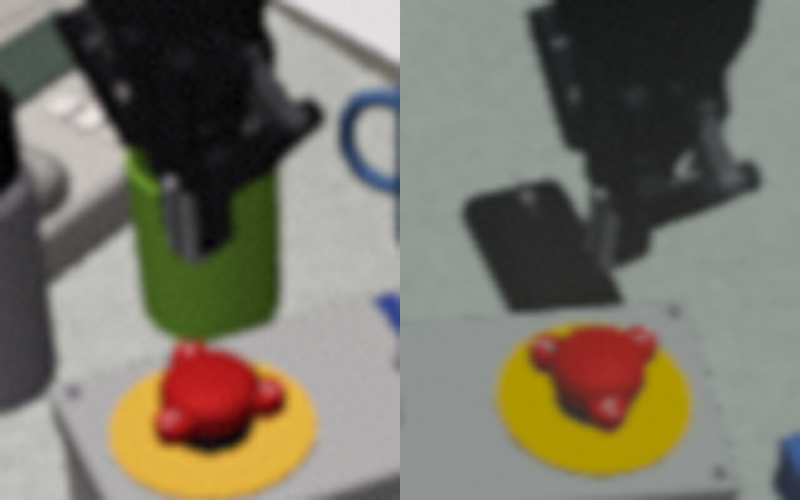

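Shut fingertips appear in the left crop with their bottom at about (197,258), in the right crop at about (615,270). That is higher than predicted, so I'll triangulate them.

Run:
```python
from bench import *
from h import *
from scipy.optimize import least_squares
s=read_state();P=s["position"];print(P)
ds={n:get_image(n) for n in("side","scene")}
ob={"side":(218.2,172.3),"scene":(306.5,154.2)}
r=least_squares(lambda X:np.r_[proj(ds["side"],X,0)[0]-ob["side"],proj(ds["scene"],X,0)[0]-ob["scene"]],P)
print(r.x,r.fun)
for n in ds:
    for dz in(0,-14):
        c=P+[0,0,dz]; print(n,dz,[proj(ds[n],c+[a*t,b*11,0],0)[0].round(1).tolist() for t in(0,10) for a in(1,-1) for b in(1,-1)])
```

```text
[613.64616254 106.11642997 156.82925084]
[615.1763764  106.49954592 166.17474489] [ 0.12397973 -0.01067558  0.1255829   0.0208329 ]
side 0 [[215.4, 178.6], [223.0, 173.5], [215.4, 178.6], [223.0, 173.5], [212.0, 176.6], [219.6, 171.5], [218.9, 180.7], [226.5, 175.5]]
side -14 [[215.9, 183.8], [223.4, 178.7], [215.9, 183.8], [223.4, 178.7], [212.5, 181.8], [220.0, 176.7], [219.3, 185.9], [226.8, 180.8]]
scene 0 [[309.9, 155.0], [301.3, 158.8], [309.9, 155.0], [301.3, 158.8], [312.6, 158.0], [304.0, 161.8], [307.2, 152.0], [298.6, 155.7]]
scene -14 [[309.1, 159.4], [300.7, 163.2], [309.1, 159.4], [300.7, 163.2], [311.8, 162.4], [303.3, 166.3], [306.5, 156.4], [298.0, 160.2]]
```

carry_out(
  motion=[
    [0,0,0,0,0,15,-1],
    [0,0,0,0,0,28,-1],
    [0,0,0,0,0,29,-1],
    [0,0,0,0,0,29,-1],
  ],
)

```text
clock: 1.78
position: [613.0, 107.0, 126.5]
ee_rot: [0.707, -0.707, 0.0, 0.0]
contact_force: [1.4, 0.1, -0.6]
gripper_width: 0.1
grasp_force: 0.0
```

Run:
```python
from bench import *
from h import *
s=read_state();P=s["position"];print(s["clock"],P,s["contact_force"])
out=[]
for n in("side","scene"):
    d=get_image(n);c=proj(d,P+[0,0,-14],False)[0]
    x,y=int(c[0]),int(c[1]);x0,y0=max(x-40,0),max(y-60,0)
    out.append(cv2.resize(d["color"][y0:y0+100,x0:x0+80],None,fx=5,fy=5,interpolation=cv2.INTER_CUBIC));print(n,c-[x0,y0])
cv2.imwrite("pics/f2.png",np.hstack(out))
```

```text
1.775 [613.035919   106.9829682  126.49233772] [ 1.36549847  0.101158   -0.62173064]
side [40.41557572 60.54323073]
scene [40.63360188 60.21579367]
```

View pics/f2.png

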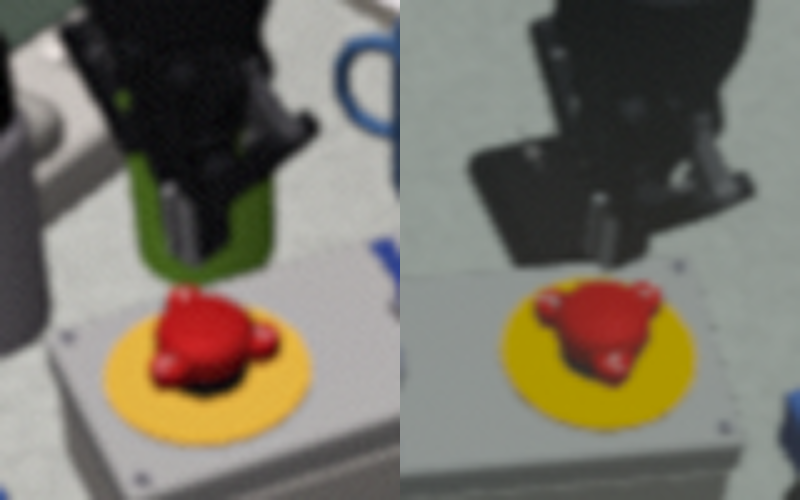

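The tip sits straight above the dome, at crop (197,262) and (605,268), with a visible gap. I'll descend by feel.

carry_out(
  motion=[
    [0,0,0,0,0,2,-1],
    [0,0,0,0,0,4,-1],
    [0,0,0,0,0,5,-1],
    [0,0,0,0,0,5,-1],
  ],
)

```text
clock: 2.38
position: [612.9, 107.0, 121.7]
ee_rot: [0.707, -0.707, -0.0, 0.0]
contact_force: [-0.5, -0.2, 0.4]
gripper_width: -0.1
grasp_force: 0.0
```

carry_out(
  motion=[
    [0,0,0,0,0,2,-1],
    [0,0,0,0,0,3,-1],
    [0,0,0,0,0,4,-1],
    [0,0,0,0,0,4,-1],
  ],
)

```text
clock: 2.88
position: [612.9, 107.0, 117.7]
ee_rot: [-0.707, 0.707, 0.0, -0.0]
contact_force: [-0.1, -0.6, -0.2]
gripper_width: -0.1
grasp_force: 0.0
```

carry_out(
  motion=[
    [0,0,0,0,0,2,-1],
    [0,0,0,0,0,4,-1],
    [0,0,0,0,0,5,-1],
    [0,0,0,0,0,6,-1],
    [0,0,0,0,0,6,-1],
  ],
)

```text
clock: 3.5
position: [613.0, 107.0, 111.7]
ee_rot: [0.707, -0.707, -0.0, 0.0]
contact_force: [0.4, 0.9, 0.9]
gripper_width: 0.1
grasp_force: 0.0
```

carry_out(
  motion=[
    [0,0,0,0,0,1,-1],
    [0,0,0,0,0,2,-1],
    [0,0,0,0,0,3,-1],
    [0,0,0,0,0,3,-1],
  ],
)

```text
clock: 4.0
position: [612.9, 107.0, 108.7]
ee_rot: [0.707, -0.707, -0.0, 0.0]
contact_force: [0.5, 0.3, -0.1]
gripper_width: -0.0
grasp_force: 0.0
```

Run:
```python
from bench import *
from h import *
s=read_state();P=s["position"];print(s["clock"],P,s["contact_force"],s["joints"])
out=[]
for n in("side","scene"):
    d=get_image(n);c=proj(d,P+[0,0,-14],False)[0]
    x,y=int(c[0]),int(c[1]);x0,y0=max(x-40,0),max(y-60,0)
    out.append(cv2.resize(d["color"][y0:y0+100,x0:x0+80],None,fx=5,fy=5,interpolation=cv2.INTER_CUBIC));print(n,c-[x0,y0],(proj(d,P,False)[0]-[x0,y0])*5)
cv2.imwrite("pics/f3.png",np.hstack(out))
```

```text
4.0 [612.90973826 107.01231783 108.68721932] [ 0.46246289  0.29048795 -0.14570741] [ 4.32597884e-01  4.70481634e-01 -1.41252181e-01 -1.43634762e-05
 -9.59297453e-01 -4.32552087e-01]
side [40.92714073 60.79123285] [202.75635687 279.58617611]
scene [40.80419724 60.37720289] [207.18648494 281.49466331]
```

View pics/f3.png

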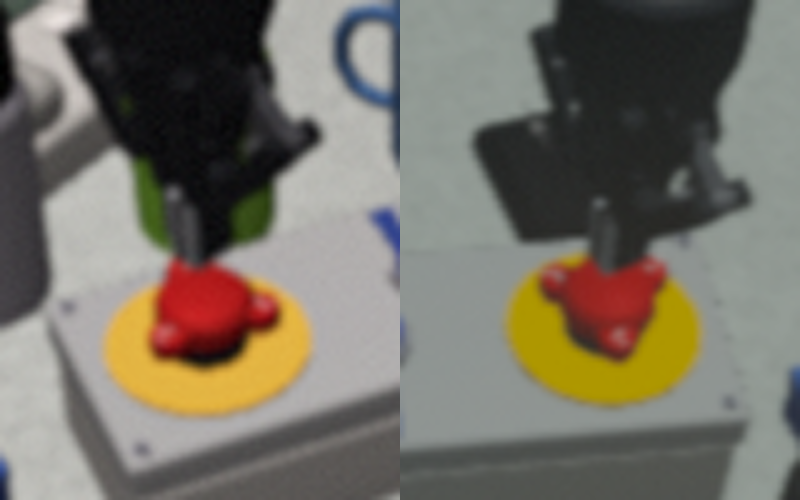

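The tip is just above the dome now, near (195,265) and (605,268). The real fingertip is evidently several mm behind the TCP rather than ahead of it.

carry_out(
  motion=[
    [0,0,0,0,0,1,-1],
    [0,0,0,0,0,2,-1],
    [0,0,0,0,0,3,-1],
    [0,0,0,0,0,4,-1],
    [0,0,0,0,0,4,-1],
  ],
)

```text
clock: 4.72
position: [612.9, 107.0, 104.7]
ee_rot: [-0.707, 0.707, 0.0, -0.0]
contact_force: [-0.3, 0.1, -0.1]
gripper_width: -0.0
grasp_force: 0.0
```

carry_out(
  motion=[
    [0,0,0,0,0,1,-1],
    [0,0,0,0,0,2,-1],
    [0,0,0,0,0,3,-1],
    [0,0,0,0,0,3,-1],
  ],
)

```text
clock: 5.22
position: [612.9, 107.0, 101.7]
ee_rot: [-0.707, 0.707, 0.0, -0.0]
contact_force: [1.1, -0.6, 0.3]
gripper_width: -0.1
grasp_force: 0.0
```

carry_out(
  motion=[
    [0,0,0,0,0,1,-1],
    [0,0,0,0,0,2,-1],
    [0,0,0,0,0,3,-1],
    [0,0,0,0,0,3,-1],
  ],
)

```text
clock: 5.72
position: [612.9, 107.0, 98.7]
ee_rot: [-0.707, 0.707, 0.0, -0.0]
contact_force: [-0.7, -0.3, 0.9]
gripper_width: -0.0
grasp_force: 0.0
```

carry_out(
  motion=[
    [0,0,0,0,0,1,-1],
    [0,0,0,0,0,2,-1],
    [0,0,0,0,0,2,-1],
  ],
)

```text
clock: 6.1
position: [612.9, 107.0, 96.7]
ee_rot: [-0.707, 0.707, 0.0, -0.0]
contact_force: [-0.9, -0.2, 0.1]
gripper_width: 0.2
grasp_force: 0.0
```

carry_out(
  motion=[
    [0,0,0,0,0,1,-1],
    [0,0,0,0,0,2,-1],
    [0,0,0,0,0,2,-1],
  ],
)

```text
clock: 6.48
position: [612.9, 107.0, 94.7]
ee_rot: [-0.707, 0.707, 0.0, -0.0]
contact_force: [0.0, -0.5, 0.1]
gripper_width: -0.1
grasp_force: 0.0
```

carry_out(
  motion=[
    [0,0,0,0,0,1,-1],
    [0,0,0,0,0,1.5,-1],
    [0,0,0,0,0,1.5,-1],
  ],
)

```text
clock: 6.85
position: [613.1, 107.0, 93.5]
ee_rot: [0.707, -0.707, 0.0, -0.0]
contact_force: [-0.4, -0.1, 1.4]
gripper_width: 0.2
grasp_force: 0.7
```

Run:
```python
from bench import *
from h import *
s=read_state();P=s["position"];print(s["clock"],P,s["contact_force"],s["joint_efforts"].round(2))
S=np.array([612.5,107.5,0])
out=[]
for n in("side","scene"):
    d=get_image(n);c=proj(d,S+[0,0,109],False)[0]
    x,y=int(c[0]),int(c[1]);x0,y0=max(x-40,0),max(y-50,0)
    out.append(cv2.resize(d["color"][y0:y0+100,x0:x0+80],None,fx=5,fy=5,interpolation=cv2.INTER_CUBIC));print(n,(c-[x0,y0])*5,(proj(d,P,False)[0]-[x0,y0])*5)
cv2.imwrite("pics/f4.png",np.hstack(out))
```

```text
6.85 [613.05141767 107.04495482  93.53438043] [-0.36247685 -0.0707961   1.35581353] [-2.000e-02 -4.080e+01  1.596e+01  3.500e+00  8.000e-02 -0.000e+00]
side [202.58155836 250.03034551] [204.50154458 275.83412117]
scene [202.6424092 250.0044737] [199.00314047 273.72561794]
```

View pics/f4.png

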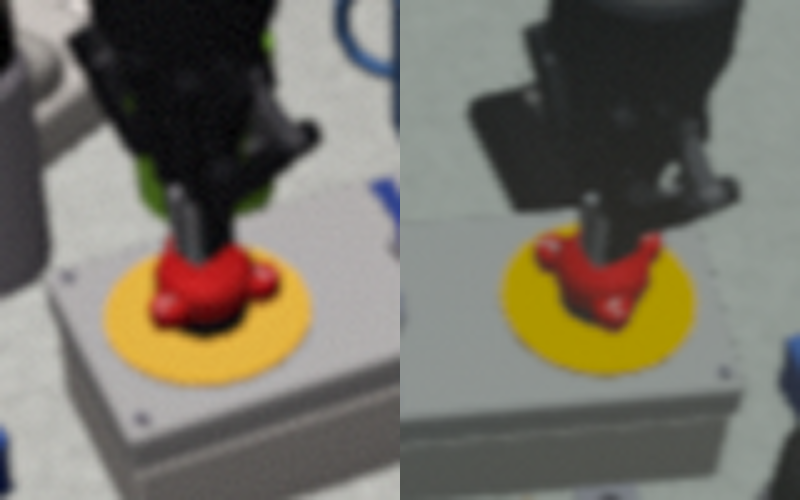

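The tip is now seated on the dome, centred, in first contact at TCP z≈94. So the tips are about 15 mm behind the TCP. Next is the press.

carry_out(
  motion=[
    [0,0,0,0,0,1,-1],
    [0,0,0,0,0,2,-1],
    [0,0,0,0,0,2,-1],
  ],
)

```text
clock: 7.32
position: [613.3, 107.1, 93.3]
ee_rot: [0.707, -0.707, 0.001, -0.0]
contact_force: [-2.7, -0.1, 9.4]
gripper_width: 0.3
grasp_force: 4.5
```

carry_out(
  motion=[
    [0,0,0,0,0,1,-1],
    [0,0,0,0,0,2,-1],
    [0,0,0,0,0,2,-1],
  ],
)

```text
clock: 7.7
position: [613.4, 107.0, 92.7]
ee_rot: [0.708, -0.707, 0.001, -0.001]
contact_force: [-6.3, 0.1, 13.9]
gripper_width: -0.3
grasp_force: 7.2
```

carry_out(
  motion=[
    [0,0,0,0,0,1,-1],
    [0,0,0,0,0,1.5,-1],
    [0,0,0,0,0,1.5,-1],
  ],
)

```text
clock: 8.07
position: [613.1, 107.1, 89.0]
ee_rot: [0.707, -0.707, 0.0, -0.001]
contact_force: [0.2, 0.0, 0.7]
gripper_width: -0.1
grasp_force: 0.3
```

carry_out(
  motion=[
    [0,0,0,0,0,0.5,-1],
    [0,0,0,0,0,0.5,-1],
  ],
)

```text
clock: 8.32
position: [613.1, 107.1, 87.4]
ee_rot: [0.707, -0.707, 0.0, -0.0]
contact_force: [-1.5, 1.1, 3.1]
gripper_width: 0.1
grasp_force: 1.8
```

Snapped over and seated. Now I'll lift off, move aside, and check numerically that it stays in.

carry_out(
  motion=[
    [0,0,0,0,0,-12,-1],
    [0,0,0,0,0,-28,-1],
    [0,0,0,20,0,-28,-1],
    [0,0,0,35.5,0.5,-26,-1],
    [0,0,0,35.5,0.5,-26,-1],
  ],
)

```text
clock: 8.95
position: [611.8, 69.6, 112.6]
ee_rot: [-0.706, 0.708, 0.0, -0.001]
contact_force: [-0.0, -0.1, -0.5]
gripper_width: 0.1
grasp_force: 0.0
```

```bash
cat > red.py <<'E'
from bench import *
from h import *
def red():
    s=read_state();print(s["clock"],s["position"].round(1),s["contact_force"].round(1))
    for n,(x0,y0,x1,y1) in(("wrist",(100,120,470,384)),("scene",(280,160,330,200)),("side",(195,180,250,225))):
        d=get_image(n);H,S,V=cv2.split(cv2.cvtColor(d["color"],cv2.COLOR_BGR2HSV))
        m=(((H<8)|(H>172))&(S>150)&(V>80)).astype(np.uint8);q=np.zeros_like(m);q[y0:y1,x0:x1]=m[y0:y1,x0:x1]
        k,l,st,ce=cv2.connectedComponentsWithStats(q);i=1+np.argmax(st[1:,4]);print(n,st[i],ce[i].round(1))
        cv2.imwrite(f"pics/{n}_{s['clock']:.2f}.png",d["color"])
if __name__=="__main__":red()
E
python3 red.py
```

```text
8.95 [611.8  69.6 112.6] [-0.  -0.1 -0.5]
wrist [286 242  13  22 148] [291.5 251.5]
scene [292 168  23  20 250] [303.1 175.7]
side [211 193  24  18 283] [220.9 201.3]
```

The head stayed in by itself: the red moved down 2.2 px in side and 1.6 px in scene, which is about 6 mm. Next I'll go down between the lobes.

carry_out(
  motion=[
    [0,0,0,0,0,10,-1],
    [0,0,0,0,0,22,-1],
    [0,0,0,0,0,32,-1],
    [0,0,0,0,0,40,-1],
    [0,0,0,0,0,41.5,-1],
  ],
)

```text
clock: 9.72
position: [612.1, 71.4, 70.8]
ee_rot: [0.707, -0.707, -0.0, 0.001]
contact_force: [-0.2, 0.5, -0.1]
gripper_width: -0.2
grasp_force: 0.0
```

```bash
python3 red.py
python3 - <<'E'
from bench import *
from h import *
out=[]
for n in("side","scene"):
    d=get_image(n);x,y=proj(d,[612.5,95,95],False)[0].astype(int)
    out.append(cv2.resize(d["color"][y-50:y+50,x-40:x+40],None,fx=5,fy=5,interpolation=cv2.INTER_CUBIC))
cv2.imwrite("pics/f5.png",np.hstack(out))
E
```

```text
9.725 [612.1  71.4  70.8] [-0.2  0.5 -0.1]
wrist [252 304  12  22 218] [257.5 315.1]
scene [299 177  13  11  57] [305.3 181.7]
side [211 193  24  18 287] [221.  201.2]
```

View pics/f5.png

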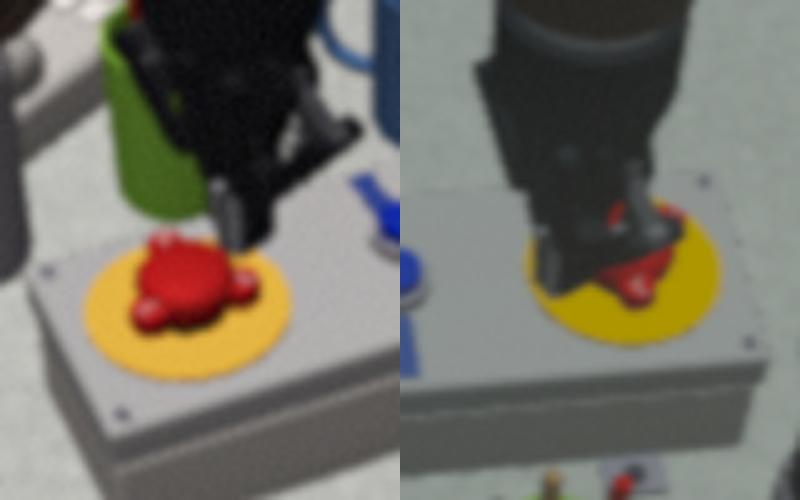

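The finger tip is down between two lobes, near (235,250) in the left crop, with the head still latched. Now I'll sweep clockwise round the axis.

carry_out(
  motion=[
    [0,0,0.1,-0.18,3.6,0,-1],
    [0,0,0.2,-0.72,7.15,0,-1],
    [0,0,0.3,-1.6,10.6,0,-1],
    [0,0,0.3,-1.6,10.6,0,-1],
  ],
)

```text
clock: 10.48
position: [601.9, 73.2, 72.3]
ee_rot: [-0.594, 0.804, -0.0, 0.0]
contact_force: [0.3, 0.9, -0.7]
gripper_width: -0.1
grasp_force: 0.0
```

carry_out(
  motion=[
    [0,0,0.1,-0.18,3.6,0.5,-1],
    [0,0,0.2,-0.72,7.15,0.5,-1],
    [0,0,0.2,-0.72,7.15,0.5,-1],
  ],
)

```text
clock: 10.85
position: [595.9, 75.8, 71.8]
ee_rot: [-0.511, 0.859, -0.0, 0.001]
contact_force: [0.4, -1.2, -0.1]
gripper_width: 0.1
grasp_force: 1.0
```

```bash
python3 red.py
```

```text
10.85 [595.9  75.8  71.8] [ 0.4 -1.2 -0.1]
wrist [252 304  12  22 219] [257.5 315.1]
scene [294 169  21  19 227] [304.  176.3]
side [210 193  25  18 283] [220.7 201.3]
```

carry_out(
  motion=[
    [0,0,0.1,-0.18,3.6,0.5,-1],
    [0,0,0.2,-0.72,7.15,0.5,-1],
    [0,0,0.2,-0.72,7.15,0.5,-1],
  ],
)

```text
clock: 11.38
position: [590.0, 79.2, 71.6]
ee_rot: [-0.423, 0.906, -0.001, 0.0]
contact_force: [1.6, -5.5, 2.8]
gripper_width: -0.2
grasp_force: 2.6
```

```bash
python3 red.py
```

```text
11.375 [590.   79.2  71.6] [ 1.6 -5.5  2.8]
wrist [252 304  12  22 217] [257.5 315. ]
scene [293 168  23  20 257] [303.2 176. ]
side [209 192  26  18 286] [220.6 201.3]
```

carry_out(
  motion=[
    [0,0,0.1,-0.18,3.6,0,-1],
    [0,0,0.2,-0.72,7.15,0,-1],
    [0,0,0.2,-0.72,7.15,0,-1],
  ],
)

```text
clock: 11.9
position: [583.9, 84.0, 71.5]
ee_rot: [-0.33, 0.944, -0.001, -0.001]
contact_force: [-0.3, -5.8, 3.6]
gripper_width: -0.1
grasp_force: 2.6
```

```bash
python3 red.py
```

```text
11.9 [583.9  84.   71.5] [-0.3 -5.8  3.6]
wrist [252 304  12  22 218] [257.5 315.1]
scene [294 167  23  20 265] [303.3 175.5]
side [208 191  27  18 301] [220.5 200.8]
```

carry_out(
  motion=[
    [0,0,0.1,-0.5,3.6,0,-1],
    [0,0,0.2,-1.3,7.15,0,-1],
    [0,0,0.2,-1.3,7.15,0,-1],
  ],
)

```text
clock: 12.42
position: [579.5, 90.9, 70.4]
ee_rot: [-0.234, 0.972, -0.0, -0.002]
contact_force: [-2.7, -4.1, 2.4]
gripper_width: -0.2
grasp_force: 1.8
```

```bash
python3 red.py
```

```text
12.425 [579.5  90.9  70.4] [-2.7 -4.1  2.4]
wrist [252 304  12  22 219] [257.5 315.1]
scene [295 166  22  19 269] [303.5 174.4]
side [207 191  26  18 271] [219.8 200.3]
```

carry_out(
  motion=[
    [0,0,0.07,-0.3,2.5,0,-1],
    [0,0,0.12,-0.6,4.3,0,-1],
    [0,0,0.12,-0.6,4.3,0,-1],
  ],
)

```text
clock: 12.95
position: [577.8, 93.4, 70.3]
ee_rot: [-0.175, 0.985, -0.001, -0.003]
contact_force: [-2.5, -9.2, 2.7]
gripper_width: -0.2
grasp_force: 4.5
```

```bash
python3 red.py
```

```text
12.95 [577.8  93.4  70.3] [-2.5 -9.2  2.7]
wrist [252 304  12  22 217] [257.5 315.1]
scene [295 165  22  20 261] [303.6 174.1]
side [206 192  26  17 246] [219.5 200.8]
```

carry_out(
  motion=[
    [0,0,0,0,-4,0,-1],
    [0,0,0,3,-9,0,-1],
    [0,0,-0.15,4,-16,0,-1],
    [0,0,-0.3,6,-20,0,-1],
    [0,0,-0.3,6,-20,0,-1],
  ],
)

```text
clock: 13.72
position: [581.8, 75.4, 70.9]
ee_rot: [-0.319, 0.948, 0.0, 0.001]
contact_force: [-0.6, -0.0, 0.4]
gripper_width: 0.3
grasp_force: 0.1
```

```bash
python3 red.py
```

```text
13.725 [581.8  75.4  70.9] [-0.6 -0.   0.4]
wrist [252 304  12  22 213] [257.5 315.3]
scene [290 167  25  19 267] [303.1 174.2]
side [211 190  25  19 295] [221.  199.2]
```

The head is out and turned back to unturned (side (211,190) and centroid 199.2, matching the start). On to the reset.

carry_out(
  motion=[
    [0,0,0,3,0,-25,-1],
    [0,0,0,6,-5,-40,-1],
    [0,0,0,30,-28,-40,-1],
    [0,0,0,47.3,-44.4,-25,-1],
    [0,0,0,47.3,-44.4,-12,-1],
  ],
)

```text
clock: 14.5
position: [569.8, 9.6, 82.7]
ee_rot: [-0.318, 0.948, 0.0, 0.0]
contact_force: [-0.2, 0.0, -0.6]
gripper_width: -0.0
grasp_force: 0.0
```

carry_out(
  motion=[
    [0,0,0,0,0,0,-1],
    [0,0,0,0,0,0,-1],
  ],
)

```text
clock: 14.75
position: [570.6, 11.5, 83.1]
ee_rot: [-0.32, 0.947, -0.0, 0.0]
contact_force: [-0.5, -0.1, 0.3]
gripper_width: -0.0
grasp_force: 0.0
```

```bash
python3 red.py
python3 - <<'E'
from bench import *
from h import *
out=[]
for n in("side","scene"):
    d=get_image(n);c=proj(d,[571,11.5,90],False)[0];x,y=c.astype(int);print((c-[x-40,y-50])*5)
    out.append(cv2.resize(d["color"][y-50:y+50,x-40:x+40],None,fx=5,fy=5,interpolation=cv2.INTER_CUBIC))
cv2.imwrite("pics/f6.png",np.hstack(out))
E
```

```text
14.75 [570.6  11.5  83.1] [-0.5 -0.1  0.3]
[203.62128466 250.27913333]
[202.23898661 253.09806483]Traceback (most recent call last):
  File "red.py", line 10, in <module>
    if __name__=="__main__":red()
                            ~~~^^
  File "red.py", line 8, in red
    k,l,st,ce=cv2.connectedComponentsWithStats(q);i=1+np.argmax(st[1:,4]);print(n,st[i],ce[i].round(1))
                                                      ~~~~~~~~~^^^^^^^^^^
    return _wrapfunc(a, 'argmax', axis=axis, out=out, **kwds)
    return bound(*args, **kwds)
ValueError: attempt to get argmax of an empty sequence
```

View pics/f6.png

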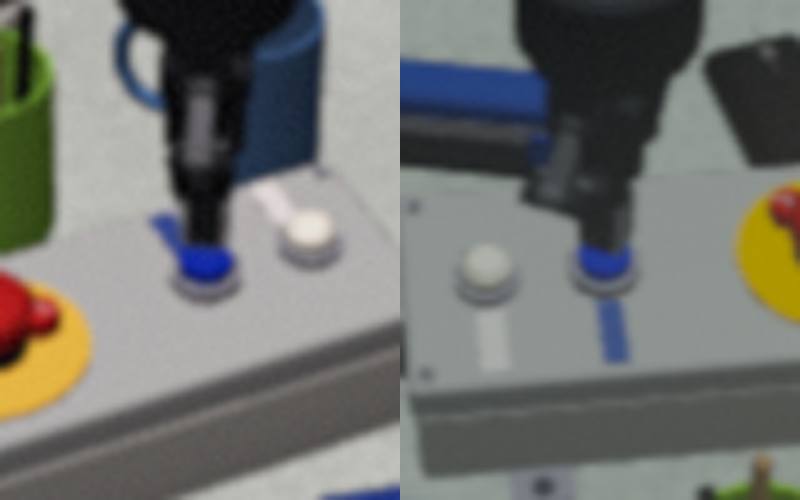

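The tip is centred just above the blue cap (left crop about (205,245), right about (605,245)). I'll press.

carry_out(
  motion=[
    [0,0,0,0,0,3,-1],
    [0,0,0,0,0,6,-1],
    [0,0,0,0,0,9,-1],
    [0,0,0,0,0,10,-1],
    [0,0,0,0,0,10,-1],
  ],
)

```text
clock: 15.52
position: [570.0, 10.9, 73.0]
ee_rot: [-0.32, 0.948, 0.0, -0.0]
contact_force: [-2.4, 0.1, 3.2]
gripper_width: -0.1
grasp_force: 1.5
```

carry_out(
  motion=[
    [0,0,0,0,0,1.5,-1],
    [0,0,0,0,0,3,-1],
    [0,0,0,0,0,3,-1],
  ],
)

```text
clock: 15.9
position: [570.0, 10.9, 70.0]
ee_rot: [-0.32, 0.948, -0.0, 0.0]
contact_force: [-1.7, 1.4, 5.6]
gripper_width: 0.2
grasp_force: 2.5
```

carry_out(
  motion=[
    [0,0,0,0,0,1,-1],
    [0,0,0,0,0,1.5,-1],
    [0,0,0,0,0,1.5,-1],
  ],
)

```text
clock: 16.27
position: [570.0, 10.8, 69.5]
ee_rot: [-0.32, 0.947, -0.0, 0.0]
contact_force: [-4.7, 1.2, 10.5]
gripper_width: 0.0
grasp_force: 5.1
```

carry_out(
  motion=[
    [0,0,0,0,0,1,-1],
    [0,0,0,0,0,1,-1],
  ],
)

```text
clock: 16.52
position: [570.1, 10.8, 69.5]
ee_rot: [-0.32, 0.947, -0.0, 0.0]
contact_force: [-5.4, 0.9, 15.0]
gripper_width: -0.1
grasp_force: 7.4
```

Bottomed out: the travel stopped and force is at 15 N. Releasing.

carry_out(
  motion=[
    [0,0,0,0,0,-5,-1],
    [0,0,0,0,0,-15,-1],
    [0,0,0,0,0,-40,-1],
    [0,0,0,0,0,-80,-1],
    [0,0,0,0,0,-110,-1],
  ],
)

```text
clock: 17.15
position: [570.5, 10.7, 178.7]
ee_rot: [-0.32, 0.948, -0.0, 0.001]
contact_force: [-0.2, -0.1, -0.2]
gripper_width: -0.1
grasp_force: 0.0
```

carry_out(
  motion=[
    [0,0,0,0,0,0,-1],
    [0,0,0,0,0,0,-1],
    [0,0,0,0,0,0,-1],
  ],
)

```text
clock: 17.52
position: [569.2, 10.6, 175.9]
ee_rot: [-0.32, 0.948, 0.0, -0.001]
contact_force: [-0.7, -0.3, -0.1]
gripper_width: -0.2
grasp_force: 0.0
```

```bash
sed -i 's/("wrist",(100,120,470,384)),//' red.py
python3 - <<'E'
from red import *
red()
d=get_image("side");H,S,V=cv2.split(cv2.cvtColor(d["color"],cv2.COLOR_BGR2HSV))
m=((H>110)&(H<130)&(S>190)).astype(np.uint8);m[:170]=0;m[225:]=0;m[:,:195]=0;m[:,300:]=0
k,l,st,ce=cv2.connectedComponentsWithStats(m);i=1+np.argmax(st[1:,4]);print(st[i],ce[i])
E
```

```text
17.525 [569.2  10.6 175.9] [-0.7 -0.3 -0.1]
scene [291 167  24  19 258] [303.3 174.1]
side [211 190  24  19 289] [220.8 199.1]
[260 186  10   7  53] [264.30188679 188.79245283]
```

Stop head and reset are both exactly as at the start, out, and the arm is clear.

```bash
python3 -c "
from bench import *
print(job_done())"
```

```text
the job is handed in; nothing more can be done
None
```

I handed the job in at about 17.5 s: the stop was pressed until it latched, turned clockwise until it sprang out, and then the reset was pressed fully in and came back. The camera checks show both controls back at their starting positions; I did not check the surrounding objects' positions again, but felt no contact away from the two controls.

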